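Seat a capacitor in the inspection fixture and hold the lamp shutter half open

TASK

Stand the tallest of the three capacitors upright in the steel ring of the inspection fixture, pushed or lowered fully home, and let go of it while the lamp shutter is still shut. Then slide the sprung shutter by its black tab to half of its travel (its tab at the long middle mark), so that the capacitor is lit by half the window, and finish while still holding it there, because the spring would shut it. Leave everything else on the desk where it is.

Things in the scene. Friction and masses are not known exactly. Their poses are not given: they have to be found in the camera images.
- fixture: inspection fixture, fixed: base plate 225 x 180 x 15 mm. Origin on the desk; plate spans x -110 to 115, y -90 to 90 mm; z up. A grey lamp box (x -105 to -35, y -85 to 85, top z 80 mm) stands on it; its +x face has a window 56 mm wide centred at y -35, behind the shutter. The steel ring is at (75, -35) mm. Black marks on the box top: tab shut, half (long mark), full.
- seat (a point): centre of the ring's floor (the base plate's top, z 15 mm), where the foot of the tall capacitor must stand; axes as the fixture's. The ring rises 20 mm above this point: bore 38 mm across, outside 52 mm.
- shutter (a joint): travel of the shutter in m: 0 shut, 0.060 fully open, half is 0.030; it slides along the fixture's +y. A spring closes it: 3.6 N at 0, 9 N at half, 14.4 N fully open (180 N/m), plus about 0.4 N of friction; let go, it snaps shut.
- tab (a point): top centre of the shutter's black tab, moves with it; axes as the fixture's. The tab is 14 mm thick along the slide (fixture y), 24 mm along fixture x, and stands free for 45 mm below this point, down to the lamp box's top; nothing within 60 mm of it rises above the box top. With the shutter shut it lies at (-30, -35, 125) mm in the fixture's frame.
- cap_tall: the tallest capacitor, a black can with an aluminium top, 34 mm across, 85 mm tall, about 90 g, standing loose on the desk; origin at the centre of its underside, z up its axis. It swaps places with the other two from run to run, at least 35 mm clear of them.
- cap_short: bystander: capacitor 34 mm across, 45 mm tall; origin at the centre of its underside
- cap_slim: bystander: capacitor 22 mm across, 50 mm tall; origin at the centre of its underside
- drive: bystander: disk drive 147 x 102 x 26 mm lying flat; origin at the centre of its underside
- screwdriver: bystander: screwdriver lying on the desk beyond the fixture, about 200 mm long, its x axis along it
- cooler: bystander: processor cooler with fan, 92 x 92 x 70 mm; origin at the centre of its underside
- bottle: bystander: bottle 60 mm across, 170 mm tall; origin at the centre of its underside
- memory: bystander: memory module 133 x 31 x 5 mm lying flat; origin at the centre of its underside

How it is judged:
By the outcome, as a careful person would: the job done as asked, in the order asked, and still so for the second after the job is handed in, while the arm keeps its last pose, push and grip.
It also fails if it takes over 54 s, if anything falls off the work surface, if the arm or the gripper's body presses on something with over 40 N, if the wrist force passes 120 N, or if a joint passes its speed limit or range.

ROBOT

A 6-joint arm with a two-finger parallel gripper is mounted at the origin on the work surface. World frame = base frame: x ahead of the robot, y to its left, z up, the work surface at z = 0. Lengths are in m, angles in degrees, forces in N, time in s.
With the tool pointing down it reaches from about 0.3 to 0.75 m from the base axis. Payload 8.5 kg.
Tool frame: the origin (TCP) lies midway between the tips of the shut fingers; the grasp point (between the pads) lies 19 mm behind it; z points along the fingers, y is the direction in which the jaws open and shut (so a half turn about z gives the same grasp; the last joint's range is limited). The gripper opens to 85 mm and grips with 20 to 120 N. Pads are 22 mm wide; open, the fingers measure 114 mm over their backs; the gripper's body (76 mm by 85 mm) begins 54 mm behind the grasp point. The pads swing forward as they close: fully open they stand 13 mm farther back than shut.
Start: joints at [-83.784, 21.807, 74.336, -0, 83.858, -12.336], TCP at [0.175, -0.521, 0.231] pointing down, gripper open.
Joint ranges: [-178.18, 178.18], [-50.72, 133.34], [12.68, 142.11], [-81.47, 261.47], [9.98, 163.14], [-165.26, 165.26]. Speed limits (degrees/s): [136.94, 136.94, 180, 180, 180, 180].

INTERFACE

Orientations are given as a 3x3 rotation matrix whose columns are the frame's x, y, z axes.
In Python, from rig import env, eyes, close_job gives the robot as it stands.
- The arm moves only by the tool jog_arm, never from a script. Its argument "deltas" is one flat list of numbers, 7 for each row, row after row: the shift along the tool's x, y, z in units of 0.75 m (1.0 is 0.75 m), then the turn, a rotation vector about the tool's x, y, z in units of 180 degrees (1.0 is 180 degrees), then the gripper command: -1 is fully open, 1 is shut, values between are in proportion. In form: [dx, dy, dz, ax, ay, az, fingers, dx, dy, dz, ax, ay, az, fingers, ...]. A call has 1 to 12 rows; each row is the pose to reach, as a shift and turn from the pose commanded when the call began, along the tool's axes at that moment, turning the shorter way round; what a row does not reach only later rows make up. A row lasts 1/12 s, in which the tool goes at most 41.7 mm and 7.16 degrees, less where a joint would pass 70% of its speed; a pose out of reach is approached as far as the arm can. A call with a number of a shift or a turn outside -1 to 1 is refused whole. A call with a gripper value outside its range is refused whole. The fingers move at their own pace and stop on an object; "grip_force" is the grip in N (left out, the last holds). Time passes only in rows, so rows that repeat a pose let the fingers close. It gives the time, the measured TCP pose, the force and the opening at its end, in the units of the state.
- env.observe(): the state, without advancing time (a new reading comes with each control period).
- eyes.get_image(name): name is "scene" or "top" or "wrist"; returns the picture (384x512x3 uint8, red, green, blue); there is no depth.
- eyes.camera_params(name): a dict with "intrinsics" (3x3 intrinsics, pixels), "R" (3x3) and "t" (3): a world point X has camera coordinates R X + t; the wrist camera has in their place "mount" (4x4, takes a point from camera to tool coordinates, whose origin is the TCP and whose axes are the flange's). Camera axes: x right, y down, z forward; pixel columns grow to the right and rows downward; lengths in m; the calibration is good to about 2 mm. A picture is of the moment at which its call begins: read the wrist's pose just before it. camera_params takes no time and is no camera call.
- close_job(): hands the job in, once; it reports no verdict.
The state is a dict: "time_s": time; "q": joint angles; "qvel": joint speeds; "joint_efforts": joint torques, N m; "position": TCP position; "tool_rot": TCP orientation; "ft_force": force on the tool from outside, world axes, zero at the start; "wrist_torque": the same for the moment, N m; "grip_width": finger opening in m.
Only numpy, scipy, OpenCV 4.12 (cv2) and the standard library are available. Lean on these libraries where they do the work, as an engineer would, in place of code of your own. Each camera call takes 0.05 s, during which the arm holds its last target.

## Working session

There is one attempt and no reset: what is moved stays moved. The work goes in short steps, Python scripts to look and compute and a tool call to move; the robot and the scene stay as the last step left them, time stands still between calls to the robot, and variables do not carry over. Pictures are saved under pics/ and viewed, and the job is handed in when it is done.

Besides the shell and the picture viewer there is one more tool, called after ">>>" by a JSON object that holds its "method" and its "body", one argument or row to a line. jog_arm: Moves the arm, as the interface text tells. Its arguments: {"type":"object","properties":{"deltas":{"type":"array"},"grip_force":{"type":"number"}},"required":["deltas"]}

```bash
ls; mkdir -p pics
python3 - <<'E'
from rig import env, eyes
import cv2,json
import numpy as np
o=env.observe(); print(o)
for n in ["scene","top","wrist"]:
    im=eyes.get_image(n); cv2.imwrite(f"pics/{n}0.png",im[:,:,::-1])
    p=eyes.camera_params(n); print(n,p)
E
```

```text
pics
{'time_s': 0.0, 'q': array([-8.37829941e+01,  2.18424545e+01,  7.43870356e+01, -1.96007874e-03,
        8.38542266e+01, -1.23373633e+01]), 'qvel': array([-0.02273283,  0.02428004,  0.00239198,  0.03405797,  0.00779208,
       -0.09098791]), 'joint_efforts': array([ 2.53971530e-04, -4.48458159e+01, -2.31274849e+01, -1.86073721e-04,
        4.84209406e-03,  5.02536159e-05]), 'position': array([ 0.17495511, -0.521125  ,  0.2306846 ]), 'tool_rot': array([[ 9.48020984e-01,  3.18207757e-01, -1.92045493e-04],
       [ 3.18207693e-01, -9.48019918e-01,  1.44885421e-03],
       [ 2.78973696e-04, -1.43465455e-03, -9.99998932e-01]]), 'ft_force': array([0.79754967, 0.53948111, 0.23499261]), 'wrist_torque': array([-0.01365508, -0.01446715, -0.01578828]), 'grip_width': 0.08556149187999874}
scene {'intrinsics': array([[414.30806672,   0.        , 257.31375662],
       [  0.        , 414.30806672, 194.41908286],
       [  0.        ,   0.        ,   1.        ]]), 'R': array([[-0.76730778,  0.6411918 , -0.01057564],
       [ 0.50072867,  0.58875102, -0.63454159],
       [-0.40063644, -0.49218423
[... 275 characters left out ...]
9967009,  0.0091827 ],
       [-0.99638446,  0.02315773, -0.08174187],
       [ 0.08150225, -0.01111027, -0.99661123]]), 't': array([-0.01802112,  0.59768576,  1.20665294])}
wrist {'intrinsics': array([[333.6915776 ,   0.        , 254.46896265],
       [  0.        , 333.6915776 , 188.95363801],
       [  0.        ,   0.        ,   1.        ]]), 'mount': array([[-3.55944492e-04, -9.53802532e-01, -3.00434026e-01,
         7.65730271e-02],
       [ 9.99999914e-01, -4.03935219e-04,  9.76253370e-05,
        -6.26984051e-04],
       [-2.14471178e-04, -3.00433965e-01,  9.53802593e-01,
        -1.42960964e-01],
       [ 0.00000000e+00,  0.00000000e+00,  0.00000000e+00,
         1.00000000e+00]])}
```

View pics/scene0.png

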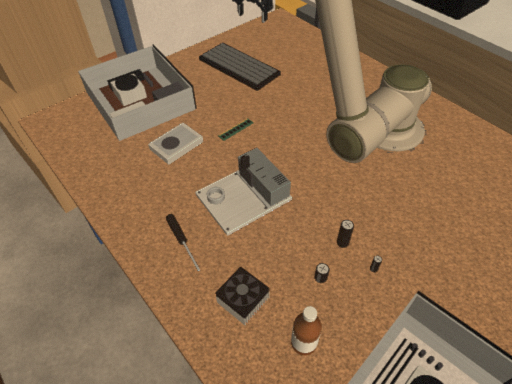

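View pics/top0.png

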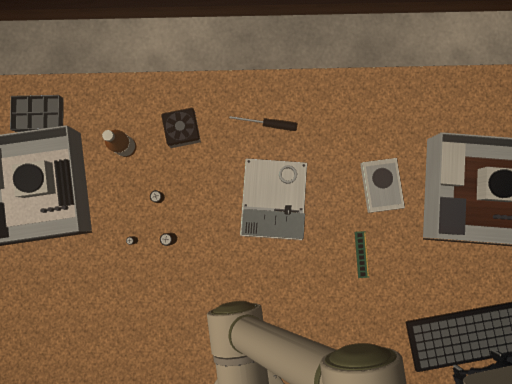

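View pics/wrist0.png

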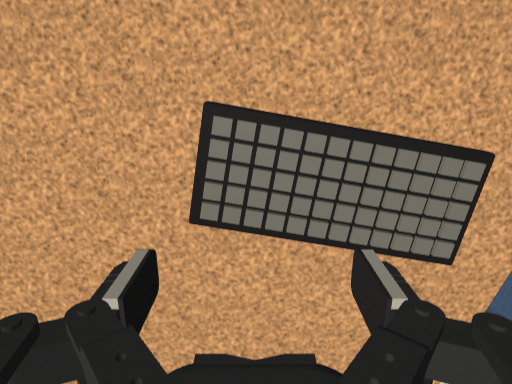

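The tall capacitor stands at top (167,239), which is scene (345,233). The fixture is at top (275,200), with its ring at (288,175) and the tab near (288,210). I'll enlarge both areas.

Run:
```python
import cv2
a=cv2.imread("pics/top0.png")
cv2.imwrite("pics/topfix.png",cv2.resize(a[150:250,230:320],None,fx=6,fy=6,interpolation=cv2.INTER_CUBIC))
cv2.imwrite("pics/topcap.png",cv2.resize(a[180:260,115:195],None,fx=7,fy=7,interpolation=cv2.INTER_CUBIC))
s=cv2.imread("pics/scene0.png")
cv2.imwrite("pics/scfix.png",cv2.resize(s[140:240,190:300],None,fx=6,fy=6,interpolation=cv2.INTER_CUBIC))
```

```text
(no output)
```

View pics/topfix.png

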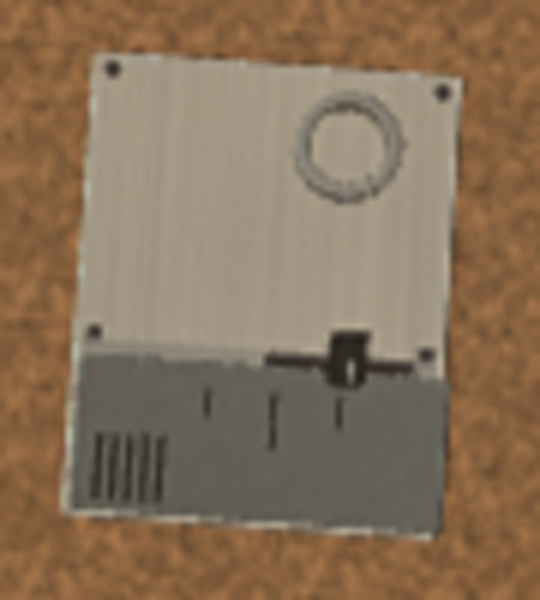

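View pics/topcap.png

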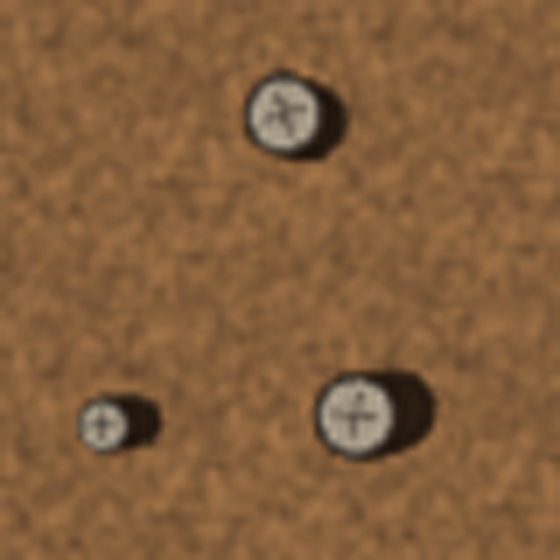

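View pics/scfix.png

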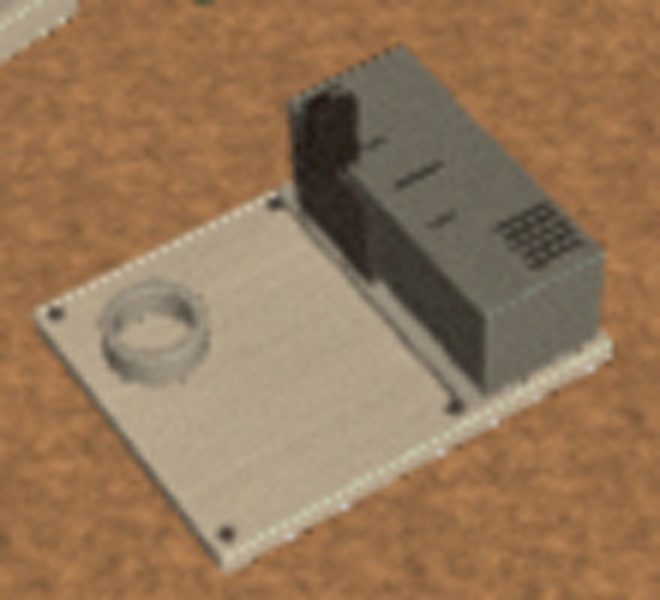

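```bash
cat > h.py <<'E'
import numpy as np, cv2
from rig import env, eyes
def cam(n,o=None):
    p=eyes.camera_params(n);K=p["intrinsics"]
    if n=="wrist":
        o=o or env.observe(); M=p["mount"]; T=np.eye(4);T[:3,:3]=o["tool_rot"];T[:3,3]=o["position"]
        W=T@M; return K,W[:3,:3],W[:3,3]
    return K,p["R"].T,-p["R"].T@p["t"]
def ray(c,uv,z):
    K,R,C=c; d=R@np.linalg.solve(K,np.array([uv[0],uv[1],1.])); return C+d*(z-C[2])/d[2]
def proj(c,X):
    K,R,C=c; p=K@(R.T@(np.asarray(X)-C)); return p[:2]/p[2]
def local(X): # world point -> shift in tool axes, units
    o=env.observe(); return o["tool_rot"].T@(np.asarray(X)-o["position"])/0.75
E
python3 - <<'E'
from h import *
t=cam("top");s=cam("scene")
def T(X,Y,f,u,v): return ((X+.5)/f-.5+u,(Y+.5)/f-.5+v)
for nm,p in dict(tall=(355,414),).items(): print(nm,ray(t,T(*p,7,115,180),.085))
print("short",ray(t,T(285,115,7,115,180),.045),"slim",ray(t,T(103,425,7,115,180),.05))
print("ring",ray(t,T(350,147,6,230,150),.035), "ring scene",ray(s,T(155,318,6,190,140),.035))
for p in [(95,54),(461,78),(437,540),(63,514)]: print(ray(t,T(*p,6,230,150),.015).round(4))
print("scene far corners",[ray(s,T(*p,6,190,140),.015).round(4) for p in [(36,317),(224,560)]])
print("tab top", ray(t,T(347,372,6,230,150),.125))
for p in [(207,402),(272,420),(339,414)]: print("mark",ray(t,T(*p,6,230,150),.08).round(4))
E
```

```text
tall [0.46754491 0.21238942 0.085     ]
short [0.58673523 0.24754306 0.045     ] slim [0.46475055 0.31910928 0.05      ]
ring [ 0.64142612 -0.12863535  0.035     ] ring scene [ 0.63954135 -0.12621339  0.035     ]
[ 0.692  -0.0081  0.015 ]
[ 0.6763 -0.1854  0.015 ]
[ 0.4538 -0.1663  0.015 ]
[0.4705 0.0121 0.015 ]
scene far corners [array([ 0.6754, -0.1793,  0.015 ]), array([ 0.6919, -0.0046,  0.015 ])]
tab top [ 0.53164331 -0.11615948  0.125     ]
mark [ 0.5209 -0.056   0.08  ]
mark [ 0.5121 -0.0853  0.08  ]
mark [ 0.514  -0.1158  0.08  ]
```

>>> {"method": "jog_arm", "body": {
  "deltas": [0.366,-0.159,-0.013,0,0,0.066,-1,0.7325,-0.318,-0.025,0,0,0.131,-1,0.7325,-0.318,-0.025,0,0,0.131,-1,0.7325,-0.318,-0.025,0,0,0.131,-1,0.7325,-0.318,-0.025,0,0,0.131,-1,0.7325,-0.318,-0.025,0,0,0.131,-1,0.7325,-0.318,-0.025,0,0,0.131,-1,0.7325,-0.318,-0.025,0,0,0.131,-1,0.7325,-0.318,-0.025,0,0,0.131,-1,0.7325,-0.318,-0.025,0,0,0.131,-1,0.7325,-0.318,-0.025,0,0,0.131,-1,0.7325,-0.318,-0.025,0,0,0.131,-1]
}}

```text
time_s: 1.15
position: [0.5421, -0.1899, 0.2467]
tool_rot: [[0.996, -0.088, -0.0], [-0.088, -0.996, 0.0], [-0.0, -0.0, -1.0]]
ft_force: [-0.2, -0.9, -0.2]
grip_width: 0.0858
```

Run:
```python
from h import *
o=env.observe();print(o["time_s"],o["position"],o["tool_rot"],o["q"]); print(local([.62,-.12,.25]))
```

```text
1.15 [ 0.54212858 -0.1898768   0.24667419] [[ 9.96163824e-01 -8.75072396e-02 -3.43977729e-04]
 [-8.75071963e-02 -9.96163878e-01  1.38866167e-04]
 [-3.54809984e-04 -1.08232925e-04 -9.99999931e-01]] [-3.11043447e+01  2.37353216e+01  6.86639151e+01 -3.37173605e-03
  8.76217485e+01  6.39160113e+01]
[ 0.09527572 -0.10189789 -0.00445718]
```

>>> {"method": "jog_arm", "body": {
  "deltas": [0.095,-0.102,-0.004,0,0,0,-1,0.095,-0.102,-0.004,0,0,0,-1,0.095,-0.102,-0.004,0,0,0,-1,0.095,-0.102,-0.004,0,0,0,-1,0.095,-0.102,-0.004,0,0,0,-1,0.095,-0.102,-0.004,0,0,0,-1]
}}

```text
time_s: 1.65
position: [0.6181, -0.1223, 0.2494]
tool_rot: [[0.996, -0.088, -0.001], [-0.088, -0.996, 0.0], [-0.001, 0.0, -1.0]]
ft_force: [-0.3, -0.2, 0.1]
grip_width: 0.0852
```

Run:
```python
from h import *
o=env.observe();print(o["time_s"],o["position"],o["qvel"].round(2))
im=eyes.get_image("wrist");cv2.imwrite("pics/w1.png",im[:,:,::-1])
np.savez("w1.npz",pos=o["position"],rot=o["tool_rot"])
```

```text
1.65 [ 0.61809516 -0.12227044  0.2494333 ] [-1.05 -0.75  0.34  0.    0.03  0.12]
```

View pics/w1.png

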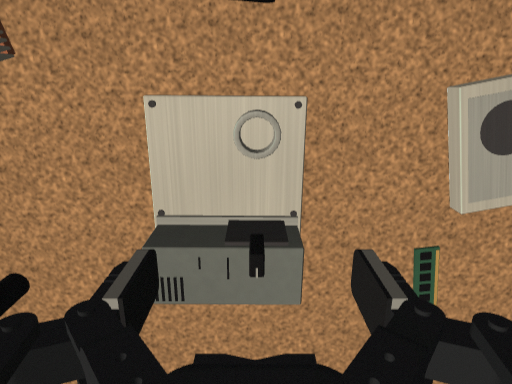

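Run:
```python
from h import *
d=np.load("w1.npz");c=cam("wrist",dict(position=d["pos"],tool_rot=d["rot"]))
a=cv2.imread("pics/w1.png")
cv2.imwrite("pics/w1c.png",cv2.resize(a[90:310,140:310],None,fx=2.7*1.3*.77,fy=2.7*1.3*.77,interpolation=cv2.INTER_CUBIC))
cv2.imwrite("pics/w1r.png",cv2.resize(a[100:170,220:300],None,fx=8,fy=8,interpolation=cv2.INTER_CUBIC))
cv2.imwrite("pics/w1t.png",cv2.resize(a[210:290,190:300],None,fx=7,fy=7,interpolation=cv2.INTER_CUBIC))
cs=[ray(c,p,.015) for p in [(144,96),(306.5,97)]]
print(cs)
```

```text
[array([ 0.69204779, -0.00754497,  0.015     ]), array([ 0.67534176, -0.18391452,  0.015     ])]
```

View pics/w1r.png

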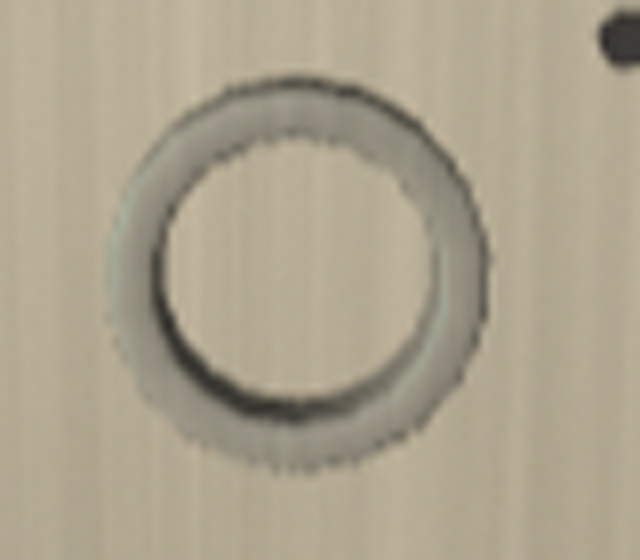

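View pics/w1t.png

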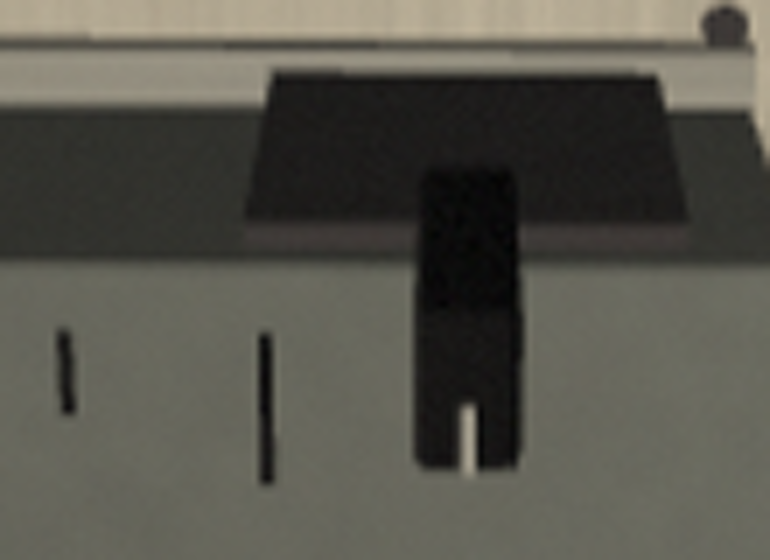

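Run:
```python
from h import *
d=np.load("w1.npz");c=cam("wrist",dict(position=d["pos"],tool_rot=d["rot"]))
def T(X,Y,f,u,v): return ((X+.5)/f-.5+u,(Y+.5)/f-.5+v)
print("ring",ray(c,T(299.5,275,8,220,100),.035))
for k in [(107,275),(488,275),(298,470),(298,80)]: print(ray(c,T(*k,8,220,100),.035))
print("tab",ray(c,T(467,386,7,190,210),.125))
for k in [(414,386),(520,386),(467,305),(467,467)]: print(ray(c,T(*k,7,190,210),.125))
for k in [(266,333),(266,485),(63,330),(69,410)]: print("mark",ray(c,T(*k,7,190,210),.08))
print(local([0.4675,0.2124,.25]))
```

```text
ring [ 0.64297248 -0.12676605  0.035     ]
[ 0.64524325 -0.10118287  0.035     ]
[ 0.64074883 -0.15181841  0.035     ]
[ 0.61657308 -0.12427906  0.035     ]
[ 0.66827329 -0.12875614  0.035     ]
tab [ 0.53841902 -0.11640794  0.125     ]
[ 0.53902552 -0.10958234  0.125     ]
[ 0.53781251 -0.12323363  0.125     ]
[ 0.55006845 -0.11742233  0.125     ]
[ 0.52649135 -0.11536933  0.125     ]
mark [ 0.52378433 -0.08513469  0.08      ]
mark [ 0.49782555 -0.08219476  0.08      ]
mark [ 0.52697696 -0.05489614  0.08      ]
mark [ 0.51342138 -0.05391802  0.08      ]
[-2.39475731e-01 -4.27164659e-01 -3.14677104e-04]
```

>>> {"method": "jog_arm", "body": {
  "deltas": [-0.2395,-0.427,0.066,0,0,0,-1,-0.2395,-0.427,0.066,0,0,0,-1,-0.2395,-0.427,0.066,0,0,0,-1,-0.2395,-0.427,0.066,0,0,0,-1,-0.2395,-0.427,0.066,0,0,0,-1,-0.2395,-0.427,0.066,0,0,0,-1,-0.2395,-0.427,0.066,0,0,0,-1,-0.2395,-0.427,0.066,0,0,0,-1,-0.2395,-0.427,0.066,0,0,0,-1,-0.2395,-0.427,0.066,0,0,0,-1,-0.2395,-0.427,0.066,0,0,0,-1,-0.2395,-0.427,0.066,0,0,0,-1]
}}

```text
time_s: 2.7
position: [0.468, 0.212, 0.2006]
tool_rot: [[0.996, -0.089, 0.001], [-0.089, -0.996, -0.0], [0.001, 0.0, -1.0]]
ft_force: [0.5, 0.5, 0.2]
grip_width: 0.0856
```

Run:
```python
from h import *
o=env.observe();print(o["time_s"],o["position"],o["qvel"].round(2))
im=eyes.get_image("wrist");cv2.imwrite("pics/w2.png",im[:,:,::-1])
np.savez("w2.npz",pos=o["position"],rot=o["tool_rot"])
```

```text
2.7 [0.46803983 0.21196728 0.20061437] [-1.22  0.35 -0.49 -0.03 -0.06  0.1 ]
```

View pics/w2.png

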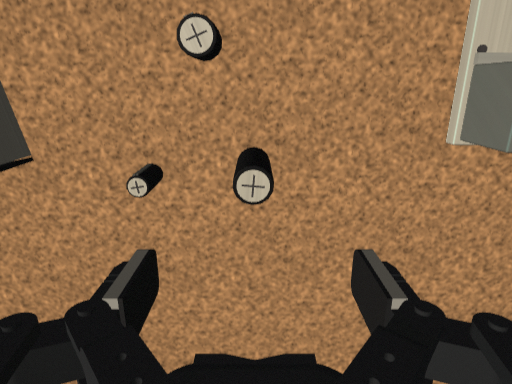

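Run:
```python
from h import *
d=np.load("w2.npz");c=cam("wrist",dict(position=d["pos"],tool_rot=d["rot"]))
a=cv2.imread("pics/w2.png");h=cv2.cvtColor(a,cv2.COLOR_BGR2HSV)
m=((h[...,2]>150)&(h[...,1]<60)).astype(np.uint8)[150:220,220:290]
m=cv2.morphologyEx(m,cv2.MORPH_CLOSE,np.ones((5,5)))
n,_,st,ce=cv2.connectedComponentsWithStats(m);i=1+np.argmax(st[1:,4]);print(st[i],ce[i]+[220,150])
X=ray(c,ce[i]+[220,150],.085);print(X)
# body outer black width
print(local([X[0],X[1],.040]))
```

```text
[ 17  20  33  32 811] [252.77928483 185.33538841]
[0.46628676 0.2139336  0.085     ]
[-0.00316185 -0.00280638  0.21411332]
```

>>> {"method": "jog_arm", "body": {
  "deltas": [-0.0032,-0.0028,0.05,0,0,0,-1,-0.0032,-0.0028,0.1,0,0,0,-1,-0.0032,-0.0028,0.15,0,0,0,-1,-0.0032,-0.0028,0.185,0,0,0,-1,-0.0032,-0.0028,0.205,0,0,0,-1,-0.0032,-0.0028,0.214,0,0,0,-1,-0.0032,-0.0028,0.214,0,0,0,-1,-0.0032,-0.0028,0.214,0,0,0,-1]
}}

```text
time_s: 3.42
position: [0.4664, 0.2146, 0.0405]
tool_rot: [[0.996, -0.089, 0.001], [-0.089, -0.996, 0.0], [0.001, -0.0, -1.0]]
ft_force: [0.1, 0.4, 0.0]
grip_width: 0.0853
```

>>> {"method": "jog_arm", "body": {
  "deltas": [0,0,0,0,0,0,0.0,0,0,0,0,0,0,0.1,0,0,0,0,0,0,0.2,0,0,0,0,0,0,0.5,0,0,0,0,0,0,1,0,0,0,0,0,0,1,0,0,0,0,0,0,1,0,0,0,0,0,0,1,0,0,0,0,0,0,1,0,0,0,0,0,0,1],
  "grip_force": 40
}}

```text
time_s: 4.25
position: [0.4658, 0.2153, 0.0402]
tool_rot: [[0.996, -0.088, 0.001], [-0.088, -0.996, 0.0], [0.001, -0.0, -1.0]]
ft_force: [-0.6, -1.5, 5.6]
grip_width: 0.033
```

Run:
```python
from h import *
o=env.observe();print(o["time_s"],o["position"],o["grip_width"],o["ft_force"])
im=eyes.get_image("wrist");cv2.imwrite("pics/w3.png",im[:,:,::-1])
```

```text
4.25 [0.46581125 0.21533932 0.0401857 ] 0.033022842622724466 [-0.55975227 -1.49884887  5.57892191]
```

View pics/w3.png

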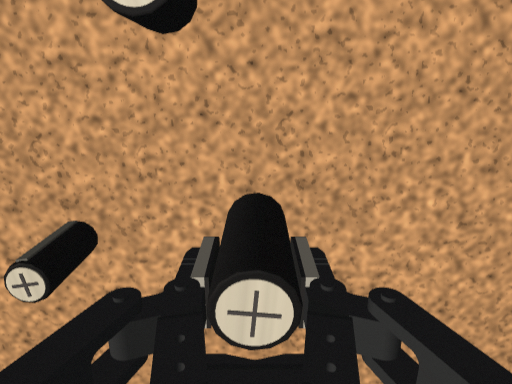

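The tall can is held between the pads at 33 mm, upright, its top centred at (255,313). I'll work out where it sits in the tool frame, then lift.

Run:
```python
from h import *
o=env.observe();c=cam("wrist",o)
a=cv2.imread("pics/w3.png");h=cv2.cvtColor(a,cv2.COLOR_BGR2HSV)
m=((h[...,2]>150)&(h[...,1]<70)).astype(np.uint8);m[:260]=0;m[:,:205]=0;m[:,305:]=0
m=cv2.morphologyEx(m,cv2.MORPH_CLOSE,np.ones((7,7)))
ct=max(cv2.findContours(m,0,1)[0],key=cv2.contourArea);e=cv2.fitEllipse(ct);print(e)
X=ray(c,e[0],.085);print(X, "tool frame offset mm",(o["tool_rot"].T@(X-o["position"])*1000).round(1))
```

```text
((253.98727416992188, 312.29132080078125), (65.300537109375, 77.48920440673828), 92.03304290771484)
[0.46612983 0.21593263 0.085     ] tool frame offset mm [  0.3  -0.6 -44.8]
```

>>> {"method": "jog_arm", "body": {
  "deltas": [0,0,-0.03,0,0,0,1,0,0,-0.08,0,0,0,1,0,0,-0.13,0,0,0,1,0,0,-0.18,0,0,0,1,0,0,-0.18,0,0,0,1,0,0,-0.18,0,0,0,1]
}}

```text
time_s: 4.8
position: [0.466, 0.2155, 0.176]
tool_rot: [[0.996, -0.087, 0.003], [-0.087, -0.996, 0.001], [0.003, -0.001, -1.0]]
ft_force: [-0.4, -0.0, -2.3]
grip_width: 0.0332
```

Run:
```python
from h import *
print(local([.642,-.127,.19]))
```

```text
[ 0.27377538  0.43434559 -0.01815817]
```

>>> {"method": "jog_arm", "body": {
  "deltas": [0.02,0.03,-0.018,0,0,0,1,0.05,0.08,-0.018,0,0,0,1,0.08,0.125,-0.018,0,0,0,1,0.11,0.17,-0.018,0,0,0,1,0.14,0.22,-0.018,0,0,0,1,0.17,0.27,-0.018,0,0,0,1,0.2,0.315,-0.018,0,0,0,1,0.23,0.36,-0.018,0,0,0,1,0.255,0.4,-0.018,0,0,0,1,0.268,0.425,-0.018,0,0,0,1,0.2738,0.4343,-0.018,0,0,0,1,0.2738,0.4343,-0.018,0,0,0,1]
}}

```text
time_s: 5.8
position: [0.6414, -0.1286, 0.1856]
tool_rot: [[0.996, -0.09, -0.004], [-0.09, -0.996, 0.001], [-0.004, -0.001, -1.0]]
ft_force: [-0.0, 0.3, -1.0]
grip_width: 0.0331
```

>>> {"method": "jog_arm", "body": {
  "deltas": [0,0,0.03,0,0,0,1,0,0,0.06,0,0,0,1,0,0,0.08,0,0,0,1,0,0,0.09,0,0,0,1,0,0,0.09,0,0,0,1,0,0,0.09,0,0,0,1]
}}

```text
time_s: 6.3
position: [0.6415, -0.1262, 0.1211]
tool_rot: [[0.996, -0.087, -0.0], [-0.087, -0.996, 0.0], [-0.0, -0.0, -1.0]]
ft_force: [0.6, 0.2, 0.1]
grip_width: 0.0335
```

Run:
```python
from h import *
o=env.observe();print(o["time_s"],o["position"],o["grip_width"],o["ft_force"],o["tool_rot"])
for n in ["scene","wrist","top"]:
    im=eyes.get_image(n);cv2.imwrite(f"pics/{n}4.png",im[:,:,::-1])
a=cv2.imread("pics/scene4.png");cv2.imwrite("pics/s4c.png",cv2.resize(a[120:240,180:300],None,fx=5,fy=5,interpolation=cv2.INTER_CUBIC))
```

```text
6.3 [ 0.64151424 -0.12622395  0.12105418] 0.03347322287316138 [0.57269242 0.17439361 0.0637324 ] [[ 9.96238771e-01 -8.66503539e-02 -1.63945368e-04]
 [-8.66503171e-02 -9.96238764e-01  2.19638922e-04]
 [-1.82360521e-04 -2.04606892e-04 -9.99999962e-01]]
```

View pics/wrist4.png

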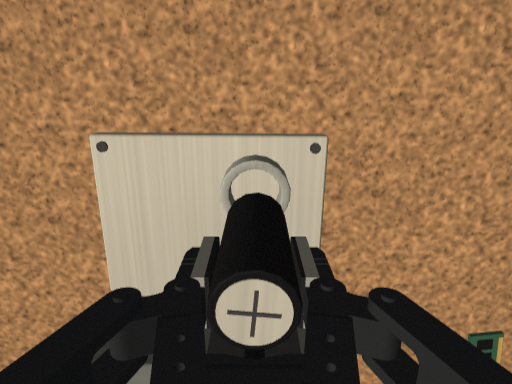

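View pics/s4c.png

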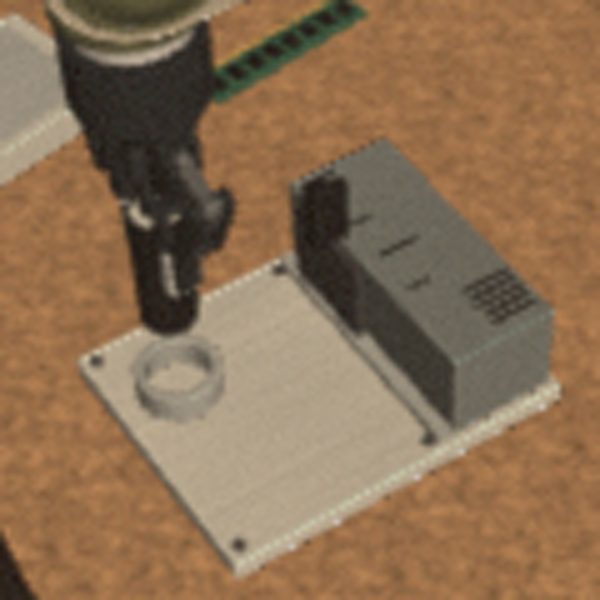

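The ring shows at wrist (256,187), with the can just short of it. I'll refine the ring centre from this closer view.

Run:
```python
import cv2
a=cv2.imread("pics/wrist4.png");cv2.imwrite("pics/w4c.png",cv2.resize(a[145:225,210:300],None,fx=8,fy=7.5,interpolation=cv2.INTER_CUBIC))
```

```text
(no output)
```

View pics/w4c.png

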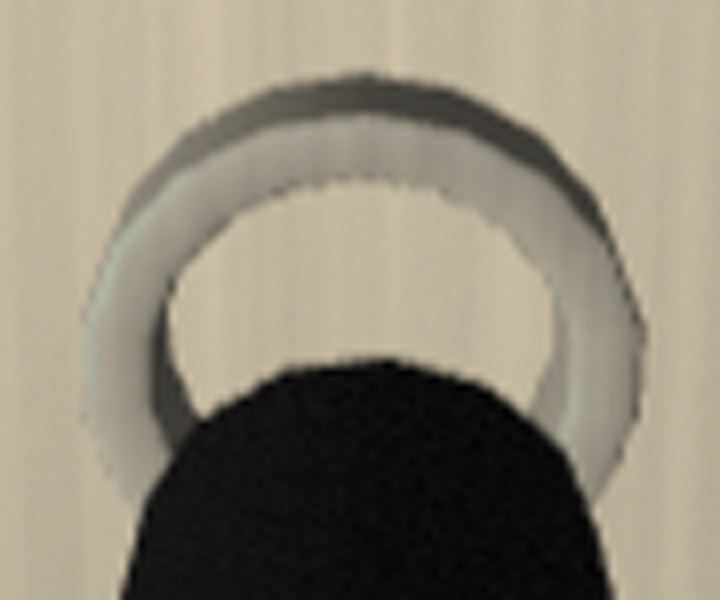

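Run:
```python
from h import *
from scipy.optimize import least_squares
o=env.observe();c=cam("wrist",o)
f=lambda p:((p[0]+.5)/8-.5+210,(p[1]+.5)/7.5-.5+145)
O=[(83,350),(370,113),(180,178),(545,160),(645,350),(105,255),(270,128),(470,128)]
I=[(365,182),(150,350),(575,380),(235,215),(500,220),(170,285),(555,280)]
P=np.array([ray(c,f(p),.035)[:2] for p in O+I]);r=np.r_[np.full(len(O),.026),np.full(len(I),.019)]
s=least_squares(lambda x:np.linalg.norm(P-x,axis=1)-r,[.64,-.127],loss='soft_l1',f_scale=.001)
print(s.x,(s.fun*1000).round(1))
# cap foot edge: nearest (+x) point
zf=o["position"][2]-.0402
e=ray(c,f((365,358)),zf);print("foot front edge tool mm",o["tool_rot"].T@(e-o["position"])*1000)
# cap silhouette mid col vs.
L=ray(c,f((135,560)),zf);R=ray(c,f((600,560)),zf)
print("lateral",(o["tool_rot"].T@(L-o["position"])*1000).round(1),(o["tool_rot"].T@(R-o["position"])*1000).round(1))
ring=np.array([*s.x,.035]);print("ring in tool mm",(o["tool_rot"].T@(ring-o["position"])*1000).round(1))
```

```text
[ 0.64208877 -0.12708672] [-0.4 -0.4 -0.7  0.4 -0.5  0.1 -0.4 -0.1 -0.1  0.6  0.1  0.5  0.4  0.6
  0.4]
foot front edge tool mm [16.63194343 -0.04165041 40.23252342]
lateral [ -0.1 -17.1  40.2] [-0.1 17.4 40.2]
ring in tool mm [-0.1  0.  87. ]
```

Run:
```python
from h import *
o=env.observe();print(o["time_s"],o["position"],local([.6421,-.1270,.0555]))
```

```text
6.45 [ 0.64198207 -0.12698737  0.12198984] [-1.49286223e-05 -4.15607457e-05  8.86532529e-02]
```

>>> {"method": "jog_arm", "body": {
  "deltas": [0,0,0.02,0,0,0,1,0,0,0.04,0,0,0,1,0,0,0.052,0,0,0,1,0,0,0.058,0,0,0,1,0,0,0.062,0,0,0,1,0,0,0.065,0,0,0,1,0,0,0.068,0,0,0,1,0,0,0.071,0,0,0,1]
}}

```text
time_s: 7.12
position: [0.6419, -0.1273, 0.068]
tool_rot: [[0.996, -0.088, 0.001], [-0.088, -0.996, -0.0], [0.001, 0.0, -1.0]]
ft_force: [-0.3, 0.0, -1.0]
grip_width: 0.0332
```

>>> {"method": "jog_arm", "body": {
  "deltas": [0,0,0.004,0,0,0,1,0,0,0.008,0,0,0,1,0,0,0.011,0,0,0,1,0,0,0.014,0,0,0,1,0,0,0.016,0,0,0,1,0,0,0.017,0,0,0,1,0,0,0.017,0,0,0,1]
}}

```text
time_s: 7.7
position: [0.6416, -0.1272, 0.0552]
tool_rot: [[0.996, -0.088, 0.0], [-0.088, -0.996, -0.0], [0.0, 0.0, -1.0]]
ft_force: [-1.2, -0.1, 3.3]
grip_width: 0.0332
```

Run:
```python
from h import *
o=env.observe();print(o["time_s"],o["position"],o["ft_force"],o["wrist_torque"])
im=eyes.get_image("wrist");cv2.imwrite(f"pics/w5.png",im[:,:,::-1])
```

```text
7.7 [ 0.64161856 -0.12716994  0.05524814] [-1.21218539 -0.07076098  3.34802958] [0.13595787 0.29230371 0.02952316]
```

View pics/w5.png

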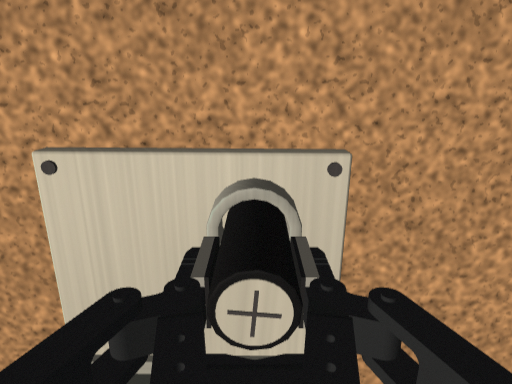

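The can is inside the ring. The 3.3 N contact came at exactly the floor height, so I'll release it and go straight up.

>>> {"method": "jog_arm", "body": {
  "deltas": [0,0,0,0,0,0,0.2,0,0,0,0,0,0,0.1,0,0,0,0,0,0,0,0,0,0,0,0,0,-0.3,0,0,0,0,0,0,-0.6,0,0,0,0,0,0,-1,0,0,0,0,0,0,-1,0,0,0,0,0,0,-1]
}}

```text
time_s: 8.42
position: [0.6416, -0.1272, 0.0547]
tool_rot: [[0.996, -0.088, 0.0], [-0.088, -0.996, -0.0], [0.0, 0.0, -1.0]]
ft_force: [0.2, 0.5, 0.4]
grip_width: 0.0858
```

>>> {"method": "jog_arm", "body": {
  "deltas": [0,0,-0.02,0,0,0,-1,0,0,-0.05,0,0,0,-1,0,0,-0.1,0,0,0,-1,0,0,-0.15,0,0,0,-1,0,0,-0.2,0,0,0,-1,0,0,-0.22,0,0,0,-1,0,0,-0.22,0,0,0,-1,0,0,-0.22,0,0,0,-1]
}}

```text
time_s: 9.08
position: [0.6416, -0.1272, 0.22]
tool_rot: [[0.996, -0.088, 0.001], [-0.088, -0.996, -0.0], [0.001, 0.0, -1.0]]
ft_force: [-0.2, -0.0, -1.0]
grip_width: 0.0857
```

Run:
```python
from h import *
o=env.observe();print(o["time_s"],o["position"],o["ft_force"],o["grip_width"])
im=eyes.get_image("wrist");cv2.imwrite(f"pics/w6.png",im[:,:,::-1])
np.savez("w6.npz",pos=o["position"],rot=o["tool_rot"])
```

```text
9.0833 [ 0.64156735 -0.12717489  0.2200494 ] [-0.18756858 -0.02503277 -0.96704697] 0.08573147730375275
```

View pics/w6.png

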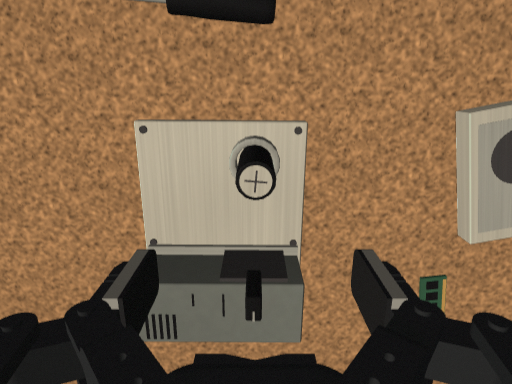

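Run:
```python
from h import *
o=env.observe();print(local([.5378,-.1172,.22]),local([.5378,-.1172,.092]))
```

```text
[-0.13843561 -0.00099929 -0.00165418] [-0.1381374  -0.00091229  0.1690122 ]
```

>>> {"method": "jog_arm", "body": {
  "deltas": [-0.05,-0.0005,0,0,0,0,-1,-0.1,-0.001,0,0,0,0,-1,-0.138,-0.001,0,0,0,0,-1,-0.138,-0.001,0.02,0,0,0,-1,-0.138,-0.001,0.05,0,0,0,-1,-0.138,-0.001,0.08,0,0,0,-1,-0.138,-0.001,0.11,0,0,0,-1,-0.138,-0.001,0.135,0,0,0,-1,-0.138,-0.001,0.155,0,0,0,-1,-0.138,-0.001,0.165,0,0,0,-1,-0.138,-0.001,0.169,0,0,0,-1,-0.138,-0.001,0.169,0,0,0,-1]
}}

```text
time_s: 10.13
position: [0.5381, -0.1172, 0.0921]
tool_rot: [[0.996, -0.088, -0.002], [-0.088, -0.996, 0.001], [-0.002, -0.001, -1.0]]
ft_force: [-0.3, -0.4, 0.8]
grip_width: 0.0854
```

Run:
```python
from h import *
o=env.observe();print(o["time_s"],o["position"],o["ft_force"],o["grip_width"])
im=eyes.get_image("wrist");cv2.imwrite(f"pics/w7.png",im[:,:,::-1])
```

```text
10.1333 [ 0.5381153  -0.11718166  0.09210929] [-0.33320176 -0.39802359  0.78412692] 0.08537684833650923
```

View pics/w7.png

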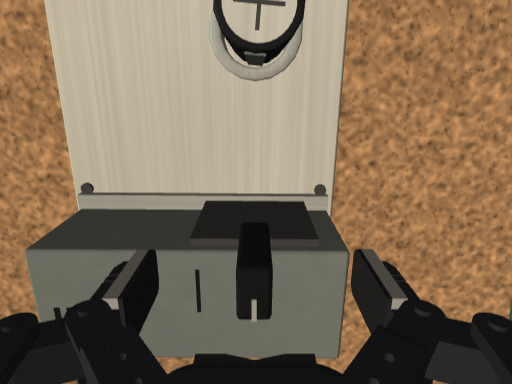

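The tab at (254,285) is centred between the open pads, so I'll close on it.

>>> {"method": "jog_arm", "body": {
  "deltas": [0,0,0,0,0,0,0,0,0,0,0,0,0,0.3,0,0,0,0,0,0,0.5,0,0,0,0,0,0,0.65,0,0,0,0,0,0,0.8,0,0,0,0,0,0,1,0,0,0,0,0,0,1,0,0,0,0,0,0,1,0,0,0,0,0,0,1,0,0,0,0,0,0,1],
  "grip_force": 60
}}

```text
time_s: 11.02
position: [0.5386, -0.1171, 0.0933]
tool_rot: [[0.996, -0.088, 0.0], [-0.088, -0.996, 0.0], [0.0, -0.001, -1.0]]
ft_force: [-0.9, 4.2, 5.3]
grip_width: 0.013
```

Run:
```python
from h import *
o=env.observe();print(o["time_s"],o["position"],o["ft_force"],o["grip_width"])
im=eyes.get_image("wrist");cv2.imwrite(f"pics/w8.png",im[:,:,::-1])
```

```text
11.0167 [ 0.5386224  -0.11706203  0.09331226] [-0.86142562  4.24261963  5.29271993] 0.013041354588161662
```

View pics/w8.png

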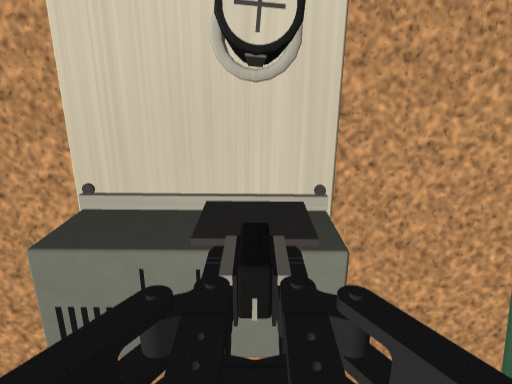

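>>> {"method": "jog_arm", "body": {
  "deltas": [0,-0.004,0,0,0,0,1,0,-0.009,0,0,0,0,1,0,-0.014,0,0,0,0,1,0,-0.019,0,0,0,0,1,0,-0.024,0,0,0,0,1,0,-0.029,0,0,0,0,1,0,-0.034,0,0,0,0,1,0,-0.038,0,0,0,0,1,0,-0.04,0,0,0,0,1,0,-0.04,0,0,0,0,1,0,-0.04,0,0,0,0,1,0,-0.04,0,0,0,0,1]
}}

```text
time_s: 12.07
position: [0.5413, -0.089, 0.0933]
tool_rot: [[0.996, -0.088, 0.0], [-0.088, -0.996, -0.003], [0.001, 0.003, -1.0]]
ft_force: [-3.0, -7.1, 5.1]
grip_width: 0.0133
```

Run:
```python
from h import *
o=env.observe();print(o["time_s"],o["position"],o["ft_force"],o["grip_width"],o["qvel"].round(2))
p0=np.array([0.5386224,-0.11706203,0.09331226]);print(o["tool_rot"].T@(o["position"]-p0)*1000)
for n in ["wrist","top","scene"]:
    im=eyes.get_image(n);cv2.imwrite(f"pics/{n}9.png",im[:,:,::-1])
a=cv2.imread("pics/scene9.png");cv2.imwrite("pics/s9c.png",cv2.resize(a[120:240,180:300],None,fx=5,fy=5,interpolation=cv2.INTER_CUBIC))
```

```text
12.0667 [ 0.54130323 -0.08901431  0.09330112] [-3.00659218 -7.09755475  5.14502514] 0.013278892930818192 [-0.01  0.   -0.05 -0.04 -0.01  0.01]
[  0.20400107 -28.17471405  -0.07204757]
```

View pics/wrist9.png

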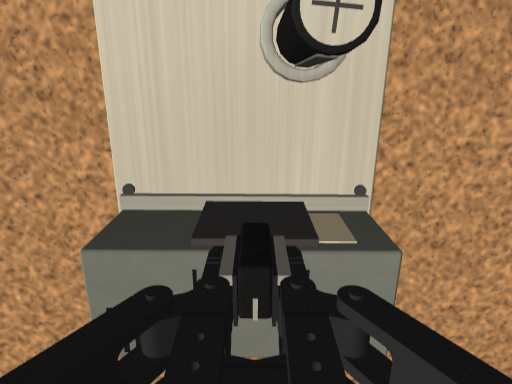

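View pics/s9c.png

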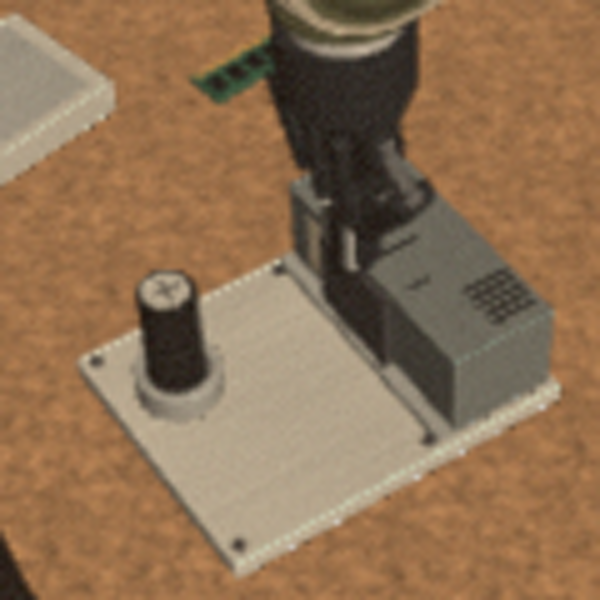

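The shutter has moved and part of the window shows, with the capacitor standing in the ring. The arm gave about 2 mm under the spring. I'll measure travel against the marks.

Run:
```python
import cv2,numpy as np
A=[]
for n in ["w8","wrist9"]:
    a=cv2.imread(f"pics/{n}.png");A.append(cv2.resize(a[195:335,130:360],None,fx=3.4,fy=2.1*1,interpolation=cv2.INTER_CUBIC))
cv2.imwrite("pics/cmp.png",np.vstack(A))
```

```text
(no output)
```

View pics/cmp.png

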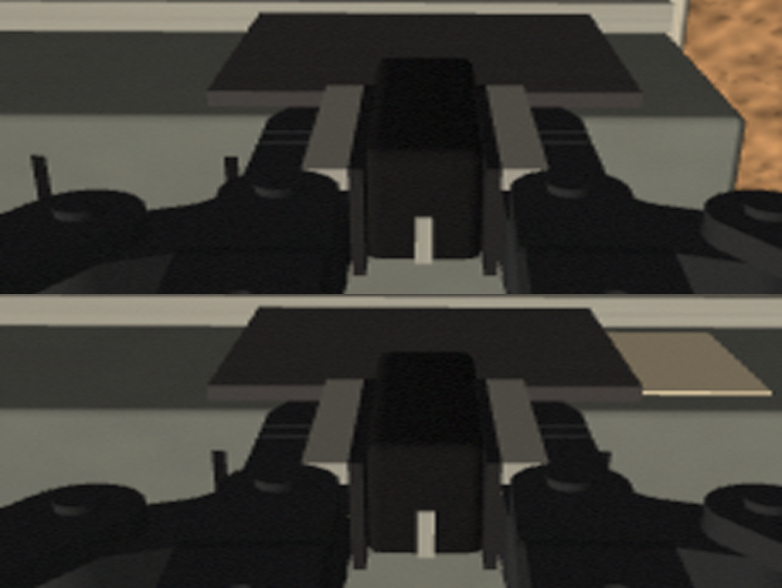

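```bash
python3 - <<'E'
from h import *
c=cam("wrist"); o=env.observe()
y=np.array([.0885,.9961,0])
f=lambda X,Y:((X+.5)/3.4-.5+130,(Y+.5)/2.1-.5+195)
full=ray(c,f(217,158),.08);shut=ray(c,f(606,160),.08)   # second panel Y-294
tab=ray(c,f(425,200),.125)
for n,p in dict(full=full,shut=shut,tab=tab).items(): print(n,p,(p@y*1000).round(1))
print("mid",(full+shut)@y*500, "travel",60*((tab-shut)@y)/((full-shut)@y))
# w8 full/half at shut
E
python3 - <<'E'
import sys;sys.path.insert(0,'.')
from h import *
R=env.observe()["tool_rot"];c=cam("wrist",dict(tool_rot=R,position=np.array([0.5386224,-0.11706203,0.09331226])))
y=np.array([.0885,.9961,0]);f=lambda X,Y:((X+.5)/3.4-.5+130,(Y+.5)/2.1-.5+195)
print([(ray(c,f(*k),z)@y*1000).round(1) for k,z in [((37,160),.08),((230,162),.08),((423,200),.125)]])
E
```

```text
full [ 0.52633376 -0.05473873  0.08      ] -7.9
shut [ 0.52027201 -0.11529133  0.08      ] -68.8
tab [ 0.54170091 -0.08856806  0.125     ] -40.3
mid -38.37116930930059 travel 28.115838141993898
[np.float64(-8.0), np.float64(-38.1), np.float64(-68.2)]
```

>>> {"method": "jog_arm", "body": {
  "deltas": [0,-0.0014,0,0,0,0,1,0,-0.0028,0,0,0,0,1,0,-0.0028,0,0,0,0,1,0,-0.0028,0,0,0,0,1,0,-0.0028,0,0,0,0,1,0,-0.0028,0,0,0,0,1]
}}

```text
time_s: 12.72
position: [0.5415, -0.087, 0.0933]
tool_rot: [[0.996, -0.088, 0.0], [-0.088, -0.996, -0.003], [0.001, 0.003, -1.0]]
ft_force: [-1.6, -7.6, 4.0]
grip_width: 0.013
```

Run:
```python
from h import *
o=env.observe();print(o["time_s"],o["position"],o["ft_force"],o["grip_width"],o["qvel"].round(2))
p0=np.array([0.5386224,-0.11706203,0.09331226]);print(o["tool_rot"].T@(o["position"]-p0)*1000)
for n in ["wrist","scene","top"]:
    im=eyes.get_image(n);cv2.imwrite(f"pics/{n}10.png",im[:,:,::-1])
a=cv2.imread("pics/wrist10.png");cv2.imwrite("pics/w10c.png",cv2.resize(a[195:335,130:360],None,fx=3.4,fy=2.1,interpolation=cv2.INTER_CUBIC))
a=cv2.imread("pics/top10.png");b=cv2.imread("pics/scene10.png");cv2.imwrite("pics/ts10.png",np.hstack([cv2.resize(a[100:260,100:400],(400,214)),cv2.resize(b[130:330,180:400],(236,214))]))
```

```text
12.7167 [ 0.54149416 -0.08703119  0.09332073] [-1.63714065 -7.57984415  4.01587448] 0.012994979335039241 [-0.02 -0.04 -0.04  0.   -0.04  0.06]
[  0.21584975 -30.1668966   -0.10004558]
```

View pics/w10c.png

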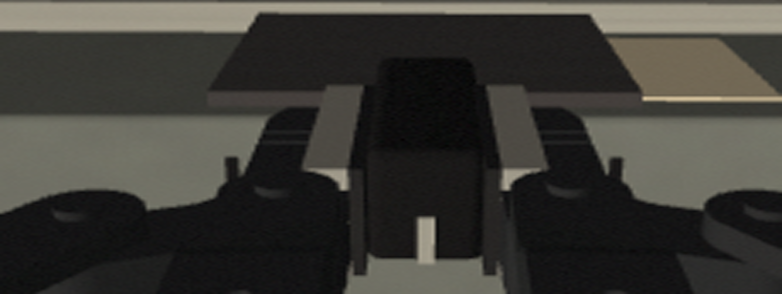

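View pics/scene10.png

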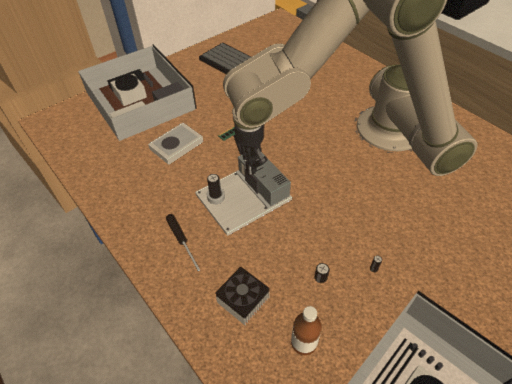

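Run:
```python
from h import *
c=cam("wrist");y=np.array([.0885,.9961,0]);f=lambda X,Y:((X+.5)/3.4-.5+130,(Y+.5)/2.1-.5+195)
F,S,T=[ray(c,f(*k),z)@y*1000 for k,z in [((231,165),.08),((616,165),.08),((426,200),.125)]]
print(F,S,T,60*(T-S)/(F-S)); print(env.observe()["position"])
from rig import close_job
if abs(60*(T-S)/(F-S)-30)<1.2: print(close_job())
```

```text
-8.042391647453142 -68.44704029461664 -38.402332152817 29.84343968355537
[ 0.54150583 -0.08705329  0.09332103]
the job is handed in; nothing more can be done
None
```

The tall capacitor is standing upright in the steel ring, and the arm is holding the shutter by its tab at about half travel. I handed the job in at about 13 s on the robot's clock.

- **Capacitor:** I lowered it into the ring and it met the floor at the expected height, with 3.3 N of contact. I let go while the shutter was still shut. Later wrist and scene pictures show it upright in the ring.
- **Shutter:** The first slide came up about 2 mm short because the arm gave under the spring. I corrected it, and the last check against the box marks gave 29.8 mm of travel (target 30). The tool's own reading was 30.2 mm. The gripper is closed on the tab with 60 N.
- **Check that disagreed:** At the end the wrist sensor read about 7.6 N along the slide, where the spring should give about 9 N. I relied on the camera and position readings, which agreed with each other.
- **Everything else:** I did not touch anything else on the desk. In the last scene picture the other objects look unmoved, but I checked that by eye only.

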